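Scrap the hollow blank through the spring flap

ROBOT

A 7-joint arm with a two-finger parallel gripper is mounted at the origin on the work surface. World frame = base frame: x ahead of the robot, y to its left, z up, the work surface at z = 0. Lengths are in mm, angles in rad, forces in N, time in s.
With the tool pointing down it reaches from about 400 to 850 mm from the base axis. Payload 10.4 kg.
Tool frame: the origin (TCP) lies midway between the tips of the shut fingers; the grasp point (between the pads) lies 19 mm behind it; z points along the fingers, y is the direction in which the jaws open and shut (so a half turn about z gives the same grasp; the last joint's range is limited). The gripper opens to 85 mm and grips with 20 to 120 N. Pads are 22 mm wide; open, the fingers measure 114 mm over their backs; the gripper's body (76 mm by 85 mm) begins 54 mm behind the grasp point. The pads swing forward as they close: fully open they stand 13 mm farther back than shut.
Start: joints at [-1.198, 0.332, -0.065, 1.46, 0.022, 1.35, -0.088], TCP at [240.956, 576.707, 231.338] pointing down, gripper open.
Joint ranges: [-2.6, 2.6], [-0.5, 2.12], [-1.47, 1.34], [0.16, 2.42], [-1.27, 4.41], [0.06, 2.06], [-2.6, 2.6]. Speed limits (rad/s): [2.22, 2.22, 2.79, 2.79, 3.14, 3.14, 3.14].

INTERFACE

Orientations are given as a unit quaternion [w, x, y, z].
In Python, from rig import observe, capture, sign_off gives the robot as it stands.
- The arm moves only by the tool step_arm, never from a script. Its argument "increments" is a list of rows, each a list of 3 entries, a list of its own where there are three numbers: the turn, a rotation vector about the tool's x, y, z in degrees, then the shift along the tool's x, y, z in mm, then the opening, from 0 (shut) to 1 (fully open). A call has 1 to 12 rows; each row is the pose to reach, as a shift and turn from the pose commanded when the call began, along the tool's axes at that moment; what a row does not reach only later rows make up. A row lasts 1/10 s, in which the tool goes at most 50 mm and 8.59 degrees, less where a joint would pass 70% of its speed; a pose out of reach is approached as far as the arm can. A call with a gripper value outside its range is refused whole. The fingers move at their own pace and stop on an object; "force" is the grip in N (left out, the last holds). Time passes only in rows, so rows that repeat a pose let the fingers close. It gives the time, the measured TCP pose, the force and the opening at its end, in the units of the state.
- observe(): the state, without advancing time (a new reading comes with each control period).
- capture(name): name is "scene" or "top" or "wrist"; returns a dict with "pixels" (400x640x3 uint8, red, green, blue), "fx", "fy", "cx", "cy" (pixels), "R" (3x3) and "t" (3): a world point X has camera coordinates R X + t; the wrist camera has in their place "mount" (4x4, takes a point from camera to tool coordinates, whose origin is the TCP and whose axes are the flange's). Camera axes: x right, y down, z forward; pixel columns grow to the right and rows downward; lengths in mm; the calibration is good to about 2 mm. A picture is of the moment at which its call begins: read the wrist's pose just before it. There is no depth.
- sign_off(): hands the job in, once; it reports no verdict.
The state is a dict: "time": time; "q": joint angles; "qd": joint speeds; "tau": joint torques, N m; "ee_pos": TCP position; "tcp_rot": TCP orientation; "wrist_force": force on the tool from outside, world axes, zero at the start; "wrist_torque": the same for the moment, N m; "width": opening from 0.0 (shut) to 1.0 (fully open).
Only numpy, scipy, OpenCV 4.12 (cv2) and the standard library are available. Lean on these libraries where they do the work, as an engineer would, in place of code of your own. Each camera call takes 0.05 s, during which the arm holds its last target. There are 200 camera calls.

TASK

Two turned wooden blanks look alike, but one is hollow: tell them by their weight when you lift them. Lay the solid one gently in the low wooden tray, and lay the hollow one across the ramp of the scrap chute, behind its shut flap, and let go of it. Then raise the spring flap by its bar, hold it open until the blank has rolled out into the scrap box below, and ease the flap fully shut without letting it snap; leave the plane, the glue bottle and the mallet where they are.

Things in the scene. Friction and masses are not known exactly. Their poses are not given: they have to be found in the camera images.
- blank_a: turned dark hardwood cylinder, 50 mm diameter, 130 mm long, plugged ends. Origin at its centre, own x along its axis. One of two look-alikes: one solid (310 to 410 g), the other hollow (100 to 140 g); only the weight tells which, whatever the name. Starts on a vee rest, own x up its 30 degree slope
- blank_b: turned dark hardwood cylinder, 50 mm diameter, 130 mm long, plugged ends. Origin at its centre, own x along its axis. One of two look-alikes: one solid (310 to 410 g), the other hollow (100 to 140 g); only the weight tells which, whatever the name. Starts on a vee rest, own x up its 30 degree slope
- rest_a: fixed low wooden vee rest, base 150 x 60 mm (x, y), origin on the table under its middle. The blank on it has its centre 90 mm above the origin; its axis rises 30 degrees towards the rest's +x, its lower end on a stop. The vee reaches to 14 mm below the axis and 26 mm either side of it: room to grip the blank across its sides at mid-length, square to its sloping axis. blank_a starts here
- rest_b: fixed low wooden vee rest, base 150 x 60 mm (x, y), origin on the table under its middle. The blank on it has its centre 90 mm above the origin; its axis rises 30 degrees towards the rest's +x, its lower end on a stop. The vee reaches to 14 mm below the axis and 26 mm either side of it: room to grip the blank across its sides at mid-length, square to its sloping axis. blank_b starts here
- tray: low open wooden tray, fixed, 180 mm along its x, 130 mm along its y, 45 mm high, walls and floor 6 mm. Origin under its centre on the table. For the solid blank, lying along the tray's x
- chute: fixed plywood scrap chute. Origin on the table under the ramp's mouth (x = 0, ramp 95 mm high there). The ramp rises 20 degrees towards own +x to a back stop at x = 200, z = 168 mm; 152 mm wide inside (own y), side cheeks 88 mm above the ramp. A blank laid across it, axis along own y, rolls to -x against the shut flap. Mouth and flap face -x, above the scrap box
- ramp_spot (a point): where the centre of a blank laid across the ramp goes, upstream of the flap's hinge: blank just touching the ramp. Axes as the chute's. Grip it square to the ramp: the tool leaning 20 degrees, gripper body to the chute's -x side of the fingertips. Open the fingers to 70 mm or less there: the hinge is 70 mm down the slope
- scrap_box (a point): centre of the inner floor of the open scrap box (catch box), part of the chute below its mouth: inside 200 mm along the chute's x, 152 mm wide, floor 6 mm above the table, walls 100 mm high
- flap_hinge (a point): middle of the flap's hinge line, which runs along the chute's y at x = 69, z = 193 mm of the chute's frame. Axes as the chute's
- flap_bar (a point): middle of the flap's round pull bar, 12 mm diameter, along the chute's y, 84 mm free between stand-offs, 45 mm off the flap's face. Shut, it lies 82 mm to -x and 38 mm below the hinge in the chute's frame (90 mm from the hinge line); opening swings it to -x and up on that arc. Pinch it with the tool coming from above and from -x, leaning 25 to 45 degrees; it may turn between the fingers
- flap (a joint): angle of the steel flap in rad: 0 shut, at most 1.2; opening swings its lower edge to chute -x and up. 120 mm long, hinged at its top edge; shut, it leans 35 degrees off vertical, lower edge out. Its spring always pulls it shut (about 5 N at the bar shut, 10 N at 0.9 rad) and it slams if let go. A blank passes from about 0.6 rad. Easing at under 1 rad/s is safe; over 2 rad/s is a slam
- plane: bystander: bench hand plane, 200 x 55 mm, about 100 mm high, 1.6 kg. Origin under its middle, own x along it
- glue: bystander: white glue bottle, 60 mm diameter, 170 mm tall, standing. Origin at its foot
- mallet: bystander: wooden mallet lying, head 60 x 130 x 70 mm, handle 200 mm towards own -x. Origin on the table where the handle enters the head
Mind the look-alikes: they are no part of the job. What is shaped like the blank_a but purple or yellow is not meant. Leave any red look-alike of the blank_b alone.

How it is judged:
By the outcome, as a careful person would: the job done as asked, in the order asked, and still so for the second after the job is handed in, with the robot touching nothing.
It also fails if it takes over 72 s, if anything falls off the work surface, if the arm or the gripper's body presses on something with over 40 N, if the wrist force passes 120 N, or if a joint passes its speed limit or range.

## Working session

There is one attempt and no reset: what is moved stays moved. The work goes in short steps, Python scripts to look and compute and a tool call to move; the robot and the scene stay as the last step left them, time stands still between calls to the robot, and variables do not carry over. Pictures are saved under pics/ and viewed, about 8 in all and at most 12, crops included, and the job is handed in when it is done.

Besides the shell and the picture viewer there is one more tool, called after "Emit:" as name(argument=value, ...), one argument or row to a line, values as JSON. step_arm: Moves the arm, as the interface text tells. Its arguments: {"type":"object","properties":{"increments":{"type":"array"},"force":{"type":"number"}},"required":["increments"]}

```bash
mkdir -p pics; ls; python3 - <<'E'
from rig import observe,capture
import cv2,numpy as np
print(observe())
for n in("scene","top"):
    c=capture(n); cv2.imwrite(f"pics/{n}0.png",c["pixels"][:,:,::-1]); np.savez(f"pics/{n}0.npz",**c)
    print(n,c["fx"],c["fy"],c["cx"],c["cy"],np.round(c["R"],4).tolist(),c["t"])
E
```

```text
pics
{'time': 0.0, 'q': array([-1.19759029,  0.33287624, -0.06467223,  1.46094276,  0.02159363,
        1.34990195, -0.08847224]), 'qd': array([-0.00015061,  0.00040284,  0.00032555,  0.00161701,  0.00044821,
       -0.00053805,  0.00075328]), 'tau': array([-1.84438568e-04, -6.25441933e+01,  4.97520610e-02, -3.91623509e+01,
        1.64504070e-02,  9.73491522e-03,  2.14178959e-05]), 'ee_pos': array([240.84320048, 576.32317784, 230.51244862]), 'tcp_rot': array([-1.06650105e-04,  1.96603304e-01,  9.80482854e-01, -7.08650656e-04]), 'wrist_force': array([0.25637927, 0.47202335, 0.50792881]), 'wrist_torque': array([-0.0024306 ,  0.00273228, -0.03179864]), 'width': 1.0007842482428697}
scene 412.95279428590084 412.95279428590084 316.3826293258178 205.12879956960631 [[0.436, 0.8999, -0.0072], [0.7643, -0.3745, -0.5249], [-0.4751, 0.2234, -0.8511]] [-305.6388874  -308.4685915  1581.53875954]
top 364.0568609939046 364.0568609939046 325.22817644290564 193.1551527505991 [[-0.0091, -0.9999, -0.0086], [-0.9807, 0.0106, -0.195], [0.1951, 0.0067, -0.9808]] [  92.07377357  554.45986016 1109.75866213]
```

View pics/scene0.png

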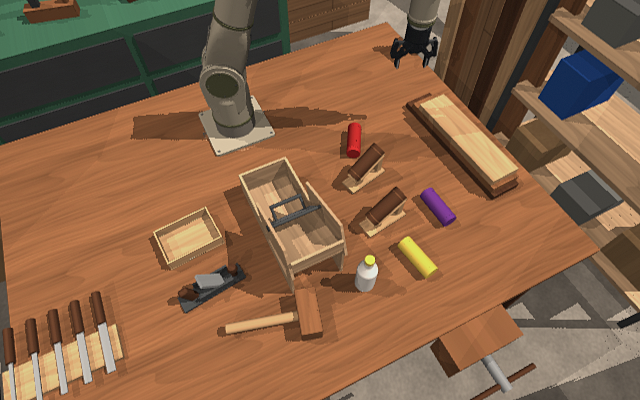

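View pics/top0.png

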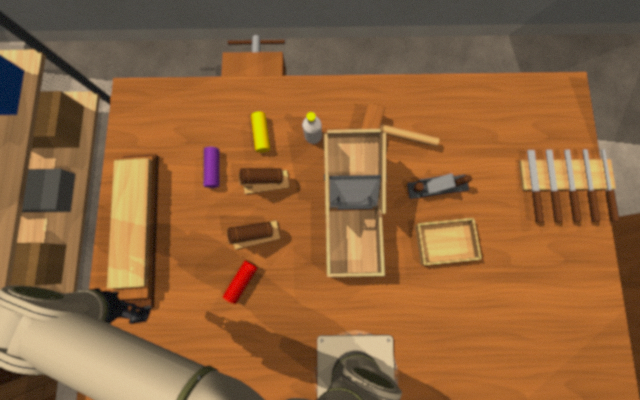

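The two brown blanks on their rests are at about (261,176) and (250,232) in the top view. The chute spans (327–385, 130–275) with its flap bar near (355,203), and the tray is at (450,242). In the scene view, the box end of the chute faces the robot. Next I'll enlarge both views to pick corners.

```bash
python3 - <<'E'
import cv2
a=cv2.imread("pics/top0.png")[115:285,220:490]; cv2.imwrite("pics/topc.png",cv2.resize(a,None,fx=2.9,fy=2.9,interpolation=cv2.INTER_CUBIC))
a=cv2.imread("pics/scene0.png")[125:295,145:415]; cv2.imwrite("pics/scenec.png",cv2.resize(a,None,fx=2.9,fy=2.9,interpolation=cv2.INTER_CUBIC))
E
```

```text
(no output)
```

View pics/topc.png

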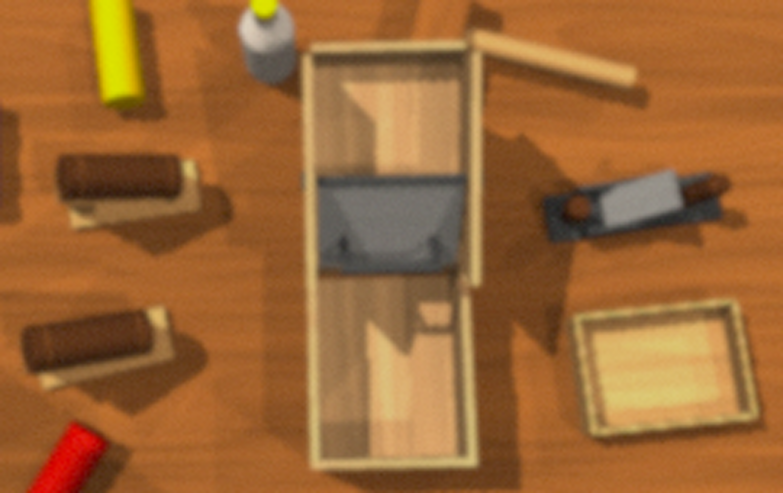

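View pics/scenec.png

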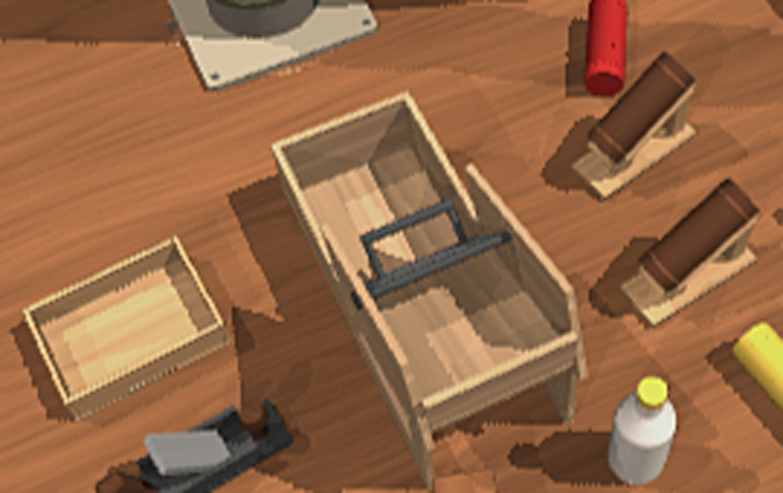

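```bash
cat > h.py <<'E'
import numpy as np,cv2
from scipy.spatial.transform import Rotation as Rn
OFF=dict(top=(220,115),scene=(145,125))
C={n:np.load(f"pics/{n}0.npz") for n in OFF}
def hit(n,p,z,crop=True):
    c=C[n]; u,v=p
    if crop: u,v=(np.array(p)+.5)/2.9-.5+OFF[n]
    R,t=c["R"],c["t"]; d=R.T@[(u-c["cx"])/c["fx"],(v-c["cy"])/c["fy"],1]; o=-R.T@t
    return (o+d*(z-o[2])/d[2])[:2]
def proj(n,X):
    c=C[n];X=np.atleast_2d(X)@c["R"].T+c["t"]; return X[:,:2]/X[:,2:]*c["fx"]+[float(c["cx"]),float(c["cy"])]
E
python3 - <<'E'
from h import *
np.set_printoptions(precision=1,suppress=True)
def show(l,z,top,sc):
    for n,P in(("top",top),("scene",sc)):
        if P is None: continue
        W=np.array([hit(n,p,z) for p in P]); print(l,n,W.tolist() if 0 else W.round(1).reshape(-1),"mean",W.mean(0), "ang0-1",np.degrees(np.arctan2(*(W[1]-W[0])[::-1])) if len(W)>1 else "")
show("hinge",193,[(318,179),(465,179)],[(357,302),(508,238)])
show("bar",155,[(345,267),(435,267)],[(368,240),(455,205)])
show("nearblank",90,[(88,341)],[(642,107)])
show("farblank",90,[(119,177)],[(699,236)])
show("tray",45,[(573,316),(737,302),(760,422),(590,437)],[(27,312),(176,240),(224,334),(73,412)])
show("boxnear",103,[(315,463),(475,463)],[(277,148),(407,96)])
show("backstop",175,[(312,48),(467,44)],None)
# rest axis dir: base corners z~5
show("nearbase",8,[(43,388),(173,356)],[(600,196),(693,130)])
show("farbase",8,[(73,227),(200,209)],[(655,322),(757,255)])
E
```

```text
hinge top [576.3  73.6 574.7 -70.1] mean [575.5   1.7] ang0-1 -90.64046152067547
hinge scene [578.3 -85.9 577.4  72.2] mean [577.9  -6.9] ang0-1 90.31493128938475
bar top [494.9  47.4 494.  -42.4] mean [494.4   2.5] ang0-1 -90.59768373589253
bar scene [496.8 -45.  497.2  51.2] mean [497.    3.1] ang0-1 89.75268422346964
nearblank top [429.6 316.2] mean [429.6 316.2] ang0-1 
nearblank scene [430.6 315. ] mean [430.6 315. ] ang0-1 
farblank top [606.3 288.2] mean [606.3 288.2] ang0-1 
farblank scene [608.4 284.2] mean [608.4 284.2] ang0-1 
tray top [ 455.8 -204.   469.3 -383.8  340.1 -396.9  326.  -214.5] mean [ 397.8 -299.8] ang0-1 -85.69088467517241
tray scene [ 352.4 -393.6  335.8 -221.3  470.8 -211.5  487.7 -380. ] mean [ 411.7 -301.6] ang0-1 95.49483480465916
boxnear top [302.8  79.5 301.4 -82.2] mean [302.1  -1.4] ang0-1 -90.50728545797564
boxnear scene [310.3 -82.2 307.   76.5] mean [308.6  -2.8] ang0-1 91.1752908486028
backstop top [718.5  78.1 720.9 -80.3] mean [719.7  -1.1] ang0-1 -89.14682469425146
nearbase top [385.1 382.5 419.3 237.7] mean [402.2 310.1] ang0-1 -76.71948459409165
nearbase scene [471.5 244.3 436.7 391.4] mean [454.1 317.9] ang0-1 103.32369045480554
farbase top [568.3 355.2 587.9 209.1] mean [578.1 282.2] ang0-1 -82.35663776815619
farbase scene [644.3 219.5 620.8 366.2] mean [632.5 292.9] ang0-1 99.11680439642232
```

```bash
cat >> h.py <<'E'
import sys
sys.path.insert(0,".")
def pose():
    from rig import observe
    s=observe(); return s,s["ee_pos"],Rn.from_quat(np.roll(s["tcp_rot"],-1))
def frame(x,z):
    x=np.array(x,float);z=np.array(z,float);x/=np.linalg.norm(x);z/=np.linalg.norm(z)
    return Rn.from_matrix(np.stack([x,np.cross(z,x),z],1))
def slope(yaw,deg):  # tool square to an axis of that yaw rising deg
    a,b=np.radians([yaw,deg]); return frame([np.cos(a)*np.cos(b),np.sin(a)*np.cos(b),np.sin(b)],[np.cos(a)*np.sin(b),np.sin(a)*np.sin(b),-np.cos(b)])
def lean(deg):  # jaws in the chute's xz plane, body towards -x
    b=np.radians(deg); return frame([0,1,0],[np.sin(b),0,-np.cos(b)])
def go(p,R):
    s,p0,R0=pose(); print("t %.2f turn"%s["time"],(R0.inv()*R).as_rotvec(degrees=True).round(1).tolist(),"shift",R0.inv().apply(np.array(p)-p0).round(1).tolist(),"at",p0.round(1),"F",s["wrist_force"].round(2),"w",round(s["width"],3))
NEAR=np.array([430,315.5,90]);FAR=np.array([607,287,90]);NY,FY=103.5,98.5
CH=np.array([507.5,1,0]);TR=np.array([400,-300,0])
E
python3 - <<'E'
from h import *
from rig import capture
R=slope(NY,30); go(NEAR+R.apply([0,0,-115]),R)
c=capture("wrist"); print(np.round(c["mount"],3),c["fx"],c["cx"],c["cy"])
E
```

```text
t 0.10 turn [-14.1, 27.8, 52.5] shift [-309.1, -214.2, 41.3] at [240.8 576.4 230.6] F [1.35 0.86 0.32] w 1.001
[[-1.00000e-03 -9.52000e-01 -3.06000e-01  7.70630e+01]
 [ 1.00000e+00 -1.00000e-03 -0.00000e+00  4.14000e-01]
 [ 0.00000e+00 -3.06000e-01  9.52000e-01 -1.42614e+02]
 [ 0.00000e+00  0.00000e+00  0.00000e+00  1.00000e+00]] 352.0192822996172 312.4133951500491 203.053680941954
```

Emit:
step_arm(
  increments=[
    [[-7,14,26],[-155,-107,10],1],
    [[-14.1,27.8,52.5],[-309,-214,41],1],
    [[-14.1,27.8,52.5],[-309,-214,41],1],
    [[-14.1,27.8,52.5],[-309,-214,41],1],
    [[-14.1,27.8,52.5],[-309,-214,41],1],
    [[-14.1,27.8,52.5],[-309,-214,41],1],
    [[-14.1,27.8,52.5],[-309,-214,41],1],
    [[-14.1,27.8,52.5],[-309,-214,41],1],
    [[-14.1,27.8,52.5],[-309,-214,41],1],
    [[-14.1,27.8,52.5],[-309,-214,41],1],
    [[-14.1,27.8,52.5],[-309,-214,41],1],
    [[-14.1,27.8,52.5],[-309,-214,41],1],
  ],
)

```text
time: 1.35
ee_pos: [442.8, 261.5, 190.5]
tcp_rot: [-0.204, 0.596, 0.76, 0.16]
wrist_force: [-0.8, 0.9, 0.6]
width: 0.998
```

```bash
cat >> h.py <<'E'
def wrist(name,marks=()):
    from rig import capture
    s,p,R=pose(); c=capture("wrist"); np.savez(f"pics/{name}.npz",p=p,q=R.as_quat(),**c)
    im=c["pixels"][:,:,::-1].copy(); M=np.array(c["mount"])
    for X in marks:
        m=M[:3,:3].T@(R.inv().apply(np.array(X)-p)-M[:3,3]); u=m[:2]/m[2]*c["fx"]+[c["cx"],c["cy"]]; print(np.round(u,1))
        cv2.drawMarker(im,tuple(int(round(v)) for v in u),(255,255,0),cv2.MARKER_CROSS,12,1)
    cv2.imwrite(f"pics/{name}.png",im); return s
E
python3 - <<'E'
from h import *
R=slope(NY,30); go(NEAR+R.apply([0,0,-115]),R)
a=R.apply([1,0,0]); up=R.apply([0,0,-25])
y=R.apply([0,25,0])
wrist("w1",[NEAR+65*a+y,NEAR-65*a+y,NEAR+65*a-y,NEAR-65*a-y,NEAR+up])
E
```

```text
t 1.35 turn [-0.1, -0.1, 0.2] shift [-2.2, 0.2, -0.2] at [442.8 261.5 190.5] F [-0.78  0.92  0.58] w 0.998
[346.4 112.6]
[341.3 275.4]
[276.  112.4]
[280.5 275.3]
[310.9 210.5]
```

View pics/w1.png

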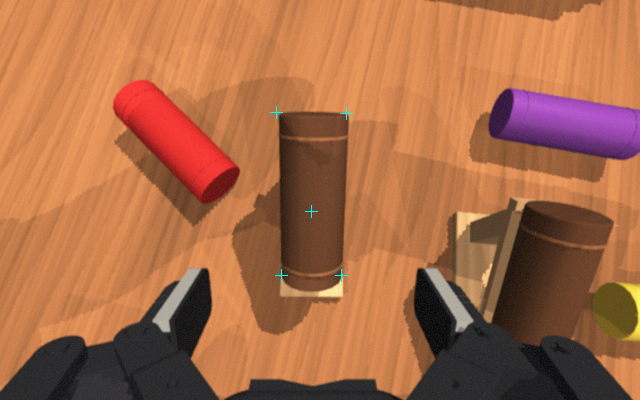

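The near blank spans x = 279–347 and y = 113–290 px, and my projected outline is within about 2 px (1.3 mm) of it. I'll go down, grip, and then lift to weigh.

Emit:
step_arm(
  increments=[
    [[0,0,0],[-1,0.7,30],1],
    [[0,0,0],[-2,1.3,60],1],
    [[0,0,0],[-2,1.3,85],1],
    [[0,0,0],[-2,1.3,105],1],
    [[0,0,0],[-2,1.3,120],1],
    [[0,0,0],[-2,1.3,128],1],
    [[0,0,0],[-2,1.3,130],1],
    [[0,0,0],[-2,1.3,130],0.5],
    [[0,0,0],[-2,1.3,130],0.3],
    [[0,0,0],[-2,1.3,130],0.3],
    [[0,0,0],[-2,1.3,130],0.3],
    [[0,0,0],[-2,1.3,130],0.3],
  ],
  force=50,
)

```text
time: 2.6
ee_pos: [428.1, 321.4, 77.3]
tcp_rot: [-0.205, 0.597, 0.759, 0.159]
wrist_force: [-9.9, -8.5, 11.0]
width: 0.568
```

Emit:
step_arm(
  increments=[
    [[0,0,0],[0,0,-4],0.3],
    [[0,0,0],[0,0,-10],0.3],
    [[0,0,0],[0,0,-20],0.3],
    [[0,0,0],[0,0,-30],0.3],
    [[0,0,0],[0,0,-30],0.3],
    [[0,0,0],[0,0,-30],0.3],
  ],
)

```text
time: 3.2
ee_pos: [433.8, 307.4, 103.2]
tcp_rot: [-0.204, 0.598, 0.759, 0.161]
wrist_force: [-0.3, -0.9, -2.6]
width: 0.568
```

```bash
cat >> h.py <<'E'
def avg(n=12):
    from rig import observe,capture
    F=[]
    for _ in range(n): F.append(observe()["wrist_force"]); capture("wrist")
    F=np.array(F); print("F mean",F.mean(0).round(2),"sd",F.std(0).round(2))
E
python3 - <<'E'
from h import *
avg(); print(pose()[1], pose()[0]["width"])
E
```

```text
F mean [-0.1  -0.22 -3.13] sd [0.41 0.45 0.71]
[433.47612806 307.46434895 102.72302262] 0.5646938617902553
```

Lifted weight is 3.1 N, about 320 g, so this is the solid blank. It goes to the tray.

```bash
python3 - <<'E'
from h import *
go([425,250,260],slope(100,15)); go([405,-150,270],slope(96,0)); go([400,-300,230],slope(95.5,0)); 
E
```

```text
t 3.80 turn [-1.4, -15.1, 3.3] shift [32.2, -21.7, -163.1] at [433.5 307.5 102.7] F [ 0.62 -1.2  -2.7 ] w 0.565
t 3.80 turn [-2.0, -30.0, 7.4] shift [-295.3, -134.9, -364.2] at [433.5 307.5 102.7] F [ 0.62 -1.2  -2.7 ] w 0.565
t 3.80 turn [-2.1, -30.0, 7.9] shift [-440.6, -174.9, -402.1] at [433.5 307.5 102.7] F [ 0.62 -1.2  -2.7 ] w 0.565
```

Emit:
step_arm(
  increments=[
    [[0,0,0],[16,-10,-40],0.3],
    [[0,-4,1],[20,-15,-80],0.3],
    [[-1,-8,2],[28,-20,-125],0.3],
    [[-1.4,-15,3.3],[32,-22,-163],0.3],
    [[-1.5,-22,5],[0,-35,-185],0.3],
    [[-2,-30,7.4],[-50,-52,-215],0.3],
    [[-2,-30,7.4],[-90,-65,-240],0.3],
    [[-2,-30,7.4],[-132,-80,-265],0.3],
    [[-2,-30,7.4],[-173,-94,-290],0.3],
    [[-2,-30,7.4],[-214,-107,-314],0.3],
    [[-2,-30,7.4],[-255,-121,-340],0.3],
    [[-2,-30,7.4],[-295,-135,-364],0.3],
  ],
)

```text
time: 5.0
ee_pos: [404.6, -142.3, 270.1]
tcp_rot: [-0.0, 0.669, 0.743, 0.001]
wrist_force: [1.8, 1.4, -3.0]
width: 0.565
```

```bash
python3 - <<'E'
from h import *
go([400,-300,230],slope(95.5,0)); 
E
```

```text
t 5.00 turn [0.1, -0.1, 0.5] shift [-156.4, -21.0, 39.8] at [ 404.6 -142.3  270.1] F [ 1.81  1.35 -2.98] w 0.565
```

Emit:
step_arm(
  increments=[
    [[0,0,0.5],[-40,-5,10],0.3],
    [[0,0,0.5],[-80,-11,20],0.3],
    [[0,0,0.5],[-120,-16,30],0.3],
    [[0,0,0.5],[-156,-21,40],0.3],
    [[0,0,0.5],[-156,-21,40],0.3],
    [[0,0,0.5],[-156,-21,40],0.3],
  ],
)

```text
time: 5.6
ee_pos: [400.1, -298.1, 229.4]
tcp_rot: [-0.001, 0.673, 0.739, -0.0]
wrist_force: [0.5, 1.2, -2.6]
width: 0.567
```

```bash
python3 - <<'E'
from h import *
R=slope(95.5,0)
go([400,-300,230],R)
wrist("w2",[TR+[0,0,45]+R.apply([sx*90,sy*65,0]) for sx in(-1,1) for sy in (-1,1)])
E
```

```text
t 5.60 turn [-0.1, -0.0, -0.2] shift [-1.9, -0.3, -0.6] at [ 400.1 -298.1  229.4] F [ 0.53  1.16 -2.57] w 0.567
[248.2 263.2]
[374.2 262.8]
[236.1  78.3]
[384.5  77.8]
```

View pics/w2.png

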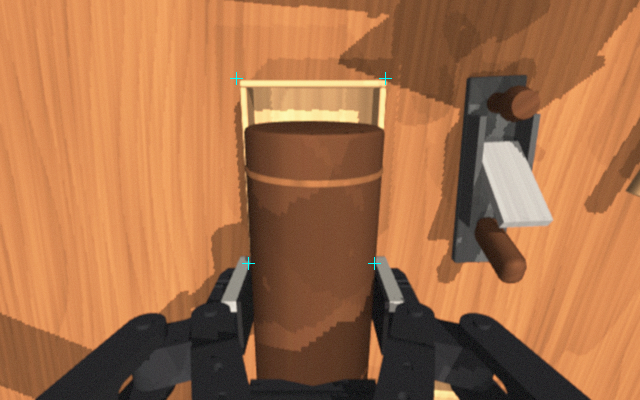

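The tray's far edge runs from (240,81) to (387,81), about 3 px from my prediction, so the tray is some 3 mm off. The blank is centred across the tray. Lowering it now.

Emit:
step_arm(
  increments=[
    [[0,0,0],[-2,1,40],0.3],
    [[0,0,0],[-4,3,80],0.3],
    [[0,0,0],[-5,3,115],0.3],
    [[0,0,0],[-5,3,145],0.3],
    [[0,0,0],[-5,3,170],0.3],
    [[0,0,0],[-5,3,188],0.3],
    [[0,0,0],[-5,3,199],0.3],
    [[0,0,0],[-5,3,206],0.3],
    [[0,0,0],[-5,3,208],0.3],
    [[0,0,0],[-5,3,209],0.3],
    [[0,0,0],[-5,3,209],0.3],
  ],
)

```text
time: 6.75
ee_pos: [404.6, -302.4, 21.4]
tcp_rot: [0.0, 0.673, 0.74, 0.001]
wrist_force: [-0.8, -0.2, -3.9]
width: 0.567
```

Emit:
step_arm(
  increments=[
    [[0,0,0],[0,0,1],0.3],
    [[0,0,0],[0,0,1.5],0.3],
  ],
)

```text
time: 6.95
ee_pos: [404.4, -302.4, 19.5]
tcp_rot: [0.0, 0.673, 0.74, 0.0]
wrist_force: [-0.6, -0.4, -3.2]
width: 0.571
```

Emit:
step_arm(
  increments=[
    [[0,0,0],[0,0,0.5],0.3],
    [[0,0,0],[0,0,1],0.3],
    [[0,0,0],[0,0,1],0.3],
  ],
)

```text
time: 7.25
ee_pos: [404.1, -302.3, 18.2]
tcp_rot: [-0.0, 0.673, 0.74, 0.0]
wrist_force: [-0.2, -0.5, -2.9]
width: 0.57
```

Emit:
step_arm(
  increments=[
    [[0,0,0],[0,0,0.7],0.3],
    [[0,0,0],[0,0,1.4],0.3],
    [[0,0,0],[0,0,1.4],0.3],
  ],
)

```text
time: 7.55
ee_pos: [404.1, -302.4, 17.2]
tcp_rot: [-0.0, 0.673, 0.74, 0.0]
wrist_force: [-1.6, 2.5, 4.9]
width: 0.569
```

Emit:
step_arm(
  increments=[
    [[0,0,0],[0,0,0.7],0.3],
    [[0,0,0],[0,0,1.2],0.3],
    [[0,0,0],[0,0,1.2],0.3],
  ],
)

```text
time: 7.85
ee_pos: [404.2, -302.4, 17.0]
tcp_rot: [-0.0, 0.673, 0.74, 0.001]
wrist_force: [-8.8, 7.8, 26.2]
width: 0.563
```

Emit:
step_arm(
  increments=[
    [[0,0,0],[0,0,-1.2],0.3],
    [[0,0,0],[0,0,-1.2],0.5],
    [[0,0,0],[0,0,-1.2],0.65],
    [[0,0,0],[0,0,-1.2],0.78],
    [[0,0,0],[0,0,-1.2],0.78],
    [[0,0,0],[0,0,-1.2],0.78],
    [[0,0,0],[0,0,-10],0.78],
    [[0,0,0],[0,0,-30],0.78],
    [[0,0,0],[0,0,-70],0.85],
    [[0,0,0],[0,0,-120],1],
    [[0,0,0],[0,0,-170],1],
    [[0,0,0],[0,0,-220],1],
  ],
)

```text
time: 9.05
ee_pos: [403.3, -302.8, 238.1]
tcp_rot: [0.0, 0.673, 0.74, 0.0]
wrist_force: [2.4, 0.5, -0.4]
width: 1.002
```

```bash
python3 - <<'E'
from h import *
import os
R=slope(FY,30)
wrist("w3")
go([420,0,300],slope(FY,15)); go(FAR+R.apply([0,0,-135]),R)
E
```

```text
t 9.10 turn [0.9, 15.2, -3.1] shift [302.4, 43.0, -55.1] at [ 405.6 -305.2  245.5] F [ 2.95 -2.54  7.95] w 1.004
t 9.10 turn [1.3, 30.2, -3.0] shift [503.8, 258.7, 39.1] at [ 405.6 -305.2  245.5] F [ 2.95 -2.54  7.95] w 1.004
```

View pics/w3.png

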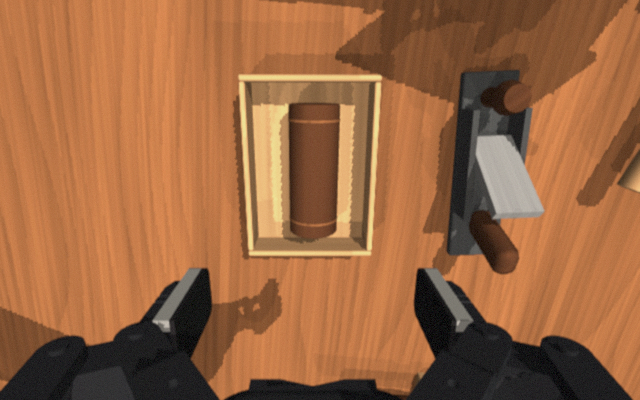

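The solid blank lies inside the tray at (288–340, 103–237) px, along the tray's x. Next is the far blank.

Emit:
step_arm(
  increments=[
    [[0,3,0],[40,6,-10],1],
    [[0,6,-1],[85,12,-25],1],
    [[0,9,-2],[130,18,-40],1],
    [[0.5,12,-3],[175,25,-50],1],
    [[1,15,-3],[220,32,-55],1],
    [[1,15,-3],[264,38,-55],1],
    [[1,15,-3],[308,44,-55],1],
    [[1,18,-3],[353,58,-55],1],
    [[1,21,-3],[398,72,-55],1],
    [[1,24,-3],[443,86,-55],1],
    [[1.3,30,-3],[490,105,-50],1],
    [[1.3,30,-3],[500,140,-40],1],
  ],
)

```text
time: 10.3
ee_pos: [494.9, 211.5, 276.4]
tcp_rot: [-0.201, 0.629, 0.732, 0.167]
wrist_force: [0.1, -0.1, -0.1]
width: 0.996
```

```bash
python3 - <<'E'
from h import *
R=slope(FY,30); go(FAR+R.apply([0,0,-115]),R)
E
```

```text
t 10.30 turn [-0.6, -0.3, 0.0] shift [-43.5, 122.7, 74.1] at [494.9 211.5 276.4] F [ 0.13 -0.11 -0.1 ] w 0.996
```

Emit:
step_arm(
  increments=[
    [[0,0,0],[-15,40,20],1],
    [[0,0,0],[-30,80,45],1],
    [[-0.6,-0.3,0],[-43,122,74],1],
    [[-0.6,-0.3,0],[-43,122,74],1],
    [[-0.6,-0.3,0],[-43,122,74],1],
    [[-0.6,-0.3,0],[-43,122,74],1],
  ],
)

```text
time: 10.9
ee_pos: [615.8, 226.2, 191.3]
tcp_rot: [-0.193, 0.632, 0.732, 0.169]
wrist_force: [-0.4, 0.3, 1.3]
width: 1.002
```

```bash
python3 - <<'E'
from h import *
R=slope(FY,30); go(FAR+R.apply([0,0,-115]),R)
a=R.apply([1,0,0]); up=R.apply([0,0,-25])
y=R.apply([0,25,0])
wrist("w4",[FAR+65*a+y,FAR-65*a+y,FAR+65*a-y,FAR-65*a-y,FAR+up])
E
```

```text
t 10.90 turn [0.2, 0.2, -0.1] shift [2.6, 0.3, 3.4] at [615.8 226.2 191.3] F [-0.4   0.26  1.26] w 1.002
[345.  104.5]
[340.7 267.2]
[275.  104.6]
[280.4 267.4]
[310.3 201.9]
```

View pics/w4.png

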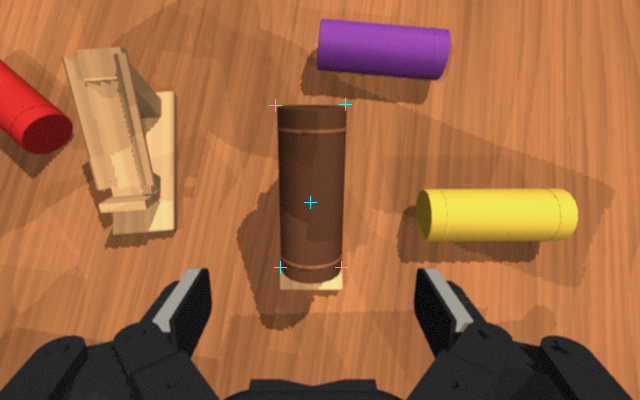

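The blank spans (278–346, 106–283) px, matching the prediction to about 1 px. Going down to grip.

Emit:
step_arm(
  increments=[
    [[0,0,0],[1,0.5,30],1],
    [[0,0,0],[1.5,0.8,60],1],
    [[0,0,0],[1.5,0.8,85],1],
    [[0,0,0],[1.5,0.8,105],1],
    [[0,0,0],[1.5,0.8,120],1],
    [[0,0,0],[1.5,0.8,129],1],
    [[0,0,0],[1.5,0.8,132],1],
    [[0,0,0],[1.5,0.8,132],0.5],
    [[0,0,0],[1.5,0.8,132],0.3],
    [[0,0,0],[1.5,0.8,132],0.3],
    [[0,0,0],[1.5,0.8,132],0.3],
    [[0,0,0],[1.5,0.8,132],0.3],
  ],
  force=50,
)

```text
time: 12.15
ee_pos: [605.6, 292.0, 76.4]
tcp_rot: [-0.195, 0.631, 0.732, 0.167]
wrist_force: [-12.0, -5.6, 10.3]
width: 0.569
```

Emit:
step_arm(
  increments=[
    [[0,0,0],[0,0,-4],0.3],
    [[0,0,0],[0,0,-10],0.3],
    [[0,0,0],[0,0,-20],0.3],
    [[0,0,0],[0,0,-30],0.3],
    [[0,0,0],[0,0,-30],0.3],
    [[0,0,0],[0,0,-30],0.3],
  ],
)

```text
time: 12.75
ee_pos: [609.4, 278.0, 101.9]
tcp_rot: [-0.194, 0.632, 0.731, 0.168]
wrist_force: [-0.1, -0.7, -1.8]
width: 0.564
```

```bash
python3 - <<'E'
from h import *
avg()
go([610,215,330],slope(95,15)); 
S=CH+[149.7,0,176.1];R=lean(20)
go([630,100,360],lean(10))
go(S+R.apply([0,0,-105]),R)
E
```

```text
F mean [-0.15  0.32 -1.38] sd [0.51 0.5  0.66]
t 13.35 turn [-1.2, -14.7, 3.1] shift [58.9, -8.0, -229.5] at [609.1 278.2 101.5] F [-0.69 -0.41 -0.8 ] w 0.568
t 13.35 turn [-11.9, -30.3, 5.6] shift [-27.5, -4.9, -313.5] at [609.1 278.2 101.5] F [-0.69 -0.41 -0.8 ] w 0.568
t 13.35 turn [-21.6, -30.9, 2.9] shift [-153.7, -28.1, -287.4] at [609.1 278.2 101.5] F [-0.69 -0.41 -0.8 ] w 0.568
```

It reads 1.4 N, about 135 g, so this is the hollow blank. It goes to the chute.

Emit:
step_arm(
  increments=[
    [[0,0,0],[15,0,-40],0.3],
    [[0,-3,0],[25,-2,-80],0.3],
    [[0,-6,1],[35,-4,-125],0.3],
    [[-1,-9,2],[45,-6,-170],0.3],
    [[-1.2,-15,3],[55,-8,-215],0.3],
    [[-4,-21,4],[35,-7,-245],0.3],
    [[-8,-27,5],[5,-6,-280],0.3],
    [[-12,-30,5.6],[-27,-5,-313],0.3],
    [[-12,-30,5.6],[-27,-5,-313],0.3],
  ],
)

```text
time: 14.25
ee_pos: [630.4, 94.8, 362.9]
tcp_rot: [0.063, 0.707, 0.701, 0.066]
wrist_force: [-0.3, -0.6, -1.3]
width: 0.567
```

```bash
python3 - <<'E'
from h import *
S=CH+[149.7,0,176.1];R=lean(20)
go(S+R.apply([0,0,-130]),R)
E
```

```text
t 14.25 turn [-9.6, -0.2, -0.5] shift [-94.3, -28.3, 60.0] at [630.4  94.8 362.9] F [-0.3  -0.63 -1.31] w 0.567
```

Emit:
step_arm(
  increments=[
    [[-3,0,0],[-32,-10,20],0.3],
    [[-6,0,0],[-64,-20,40],0.3],
    [[-9.6,-0.2,-0.5],[-94,-28,60],0.3],
    [[-9.6,-0.2,-0.5],[-94,-28,60],0.3],
    [[-9.6,-0.2,-0.5],[-94,-28,60],0.3],
  ],
)

```text
time: 14.75
ee_pos: [611.9, 6.7, 295.0]
tcp_rot: [0.119, 0.695, 0.699, 0.122]
wrist_force: [-0.0, 0.9, -0.6]
width: 0.567
```

```bash
python3 - <<'E'
from h import *
S=CH+[149.7,0,176.1];R=lean(20)
go(S+R.apply([0,0,-130]),R)
wrist("w5",[CH+[69,76,193],CH+[69,-76,193],CH+[-13,42,155],CH+[-13,-42,155],CH+[200,76,168],CH+[200,-76,168]])
E
```

```text
t 14.75 turn [-0.4, -0.3, 0.3] shift [-5.6, 1.8, -2.8] at [611.9   6.7 295. ] F [-0.03  0.91 -0.59] w 0.567
[201.6 103.3]
[220.  313.8]
[ 75.7 155. ]
[ 98.2 267.4]
[370.  101.3]
[361.3 270.7]
```

View pics/w5.png

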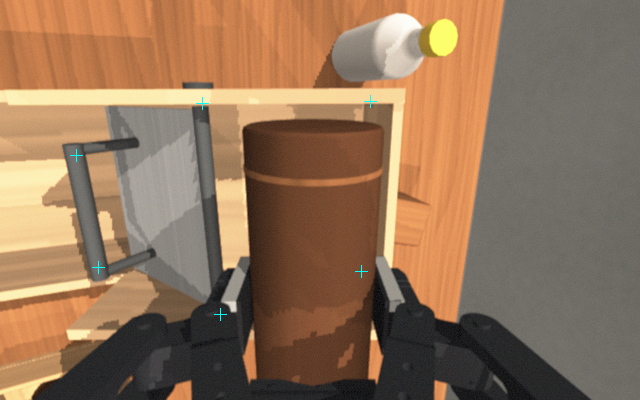

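In the wrist view the hinge is at about (203,103) and the bar runs from (75,150) to (98,272) px, within 2 px of the predicted chute pose. The blank fits between the cheeks. The tool was still settling, so I'll read the pose again before lowering.

```bash
python3 - <<'E'
from h import *
S=CH+[149.7,0,176.1];R=lean(20)
go(S+R.apply([0,0,-130]),R)
go(S+R.apply([0,0,10]),R)
E
```

```text
t 14.80 turn [-0.3, -0.3, 0.4] shift [-6.7, 0.6, -2.2] at [612.9   7.7 296. ] F [ 1.15  0.29 -1.04] w 0.566
t 14.80 turn [-0.3, -0.3, 0.4] shift [-7.3, 1.3, 137.8] at [612.9   7.7 296. ] F [ 1.15  0.29 -1.04] w 0.566
```

Emit:
step_arm(
  increments=[
    [[-0.3,-0.3,0.4],[-6.5,1,2],0.3],
    [[-0.3,-0.3,0.4],[-6.5,1,30],0.3],
    [[-0.3,-0.3,0.4],[-6.5,1,60],0.3],
    [[-0.3,-0.3,0.4],[-6.5,1,85],0.3],
    [[-0.3,-0.3,0.4],[-6.5,1,105],0.3],
    [[-0.3,-0.3,0.4],[-6.5,1,120],0.3],
    [[-0.3,-0.3,0.4],[-6.5,1,130],0.3],
    [[-0.3,-0.3,0.4],[-6.5,1,136],0.3],
    [[-0.3,-0.3,0.4],[-6.5,1,138],0.3],
    [[-0.3,-0.3,0.4],[-6.5,1,138],0.3],
    [[-0.3,-0.3,0.4],[-6.5,1,138],0.3],
  ],
)

```text
time: 15.9
ee_pos: [660.6, 1.0, 166.5]
tcp_rot: [0.124, 0.697, 0.696, 0.123]
wrist_force: [-0.9, 0.3, -1.3]
width: 0.568
```

```bash
python3 - <<'E'
from h import *
S=CH+[149.7,0,176.1];R=lean(20)
go(S+R.apply([0,0,13.8]),R)
E
```

```text
t 15.90 turn [0.1, 0.1, -0.0] shift [-0.0, 0.1, 3.6] at [660.6   1.  166.5] F [-0.86  0.29 -1.28] w 0.568
```

Emit:
step_arm(
  increments=[
    [[0,0,0],[0,0,1],0.3],
    [[0,0,0],[0,0,2],0.3],
    [[0,0,0],[0,0,2],0.3],
  ],
)

```text
time: 16.2
ee_pos: [661.0, 1.0, 163.9]
tcp_rot: [0.124, 0.697, 0.696, 0.122]
wrist_force: [0.1, 0.5, -0.8]
width: 0.567
```

Emit:
step_arm(
  increments=[
    [[0,0,0],[0,0,0.7],0.3],
    [[0,0,0],[0,0,1.3],0.3],
    [[0,0,0],[0,0,1.3],0.3],
  ],
)

```text
time: 16.5
ee_pos: [661.4, 1.0, 162.9]
tcp_rot: [0.123, 0.697, 0.696, 0.122]
wrist_force: [-3.7, 0.3, 2.9]
width: 0.567
```

Contact with the ramp. I'll release and retreat square to it.

Emit:
step_arm(
  increments=[
    [[0,0,0],[0,0,-0.5],0.58],
    [[0,0,0],[0,0,-0.5],0.64],
    [[0,0,0],[0,0,-0.5],0.7],
    [[0,0,0],[0,0,-0.5],0.72],
    [[0,0,0],[0,0,-0.5],0.72],
    [[0,0,0],[0,0,-8],0.72],
    [[0,0,0],[0,0,-25],0.72],
    [[0,0,0],[0,0,-50],0.72],
    [[0,0,0],[0,0,-85],0.72],
    [[0,0,0],[0,0,-125],0.72],
    [[0,0,0],[0,0,-160],0.72],
    [[0,0,0],[0,0,-160],0.72],
  ],
)

```text
time: 17.7
ee_pos: [607.7, 0.7, 318.4]
tcp_rot: [0.125, 0.697, 0.695, 0.126]
wrist_force: [1.0, -0.5, -0.1]
width: 0.72
```

```bash
python3 - <<'E'
from h import *
B=CH+[-13,0,155];R=lean(38)
go([480,1,330],lean(30))
go(B+R.apply([0,0,-90]),R)
go(B+R.apply([0,0,15]),R)
E
```

```text
t 17.70 turn [-9.6, -0.1, -0.2] shift [0.1, -115.7, -55.4] at [607.7   0.7 318.4] F [ 1.   -0.49 -0.05] w 0.72
t 17.70 turn [-17.6, -0.1, -0.2] shift [-0.2, -190.3, 27.9] at [607.7   0.7 318.4] F [ 1.   -0.49 -0.05] w 0.72
t 17.70 turn [-17.6, -0.1, -0.2] shift [-0.3, -158.6, 128.0] at [607.7   0.7 318.4] F [ 1.   -0.49 -0.05] w 0.72
```

Emit:
step_arm(
  increments=[
    [[-3,0,0],[0,-40,-15],0.6],
    [[-6,0,0],[0,-80,-30],0.55],
    [[-9,0,0],[0,-115,-40],0.55],
    [[-13,0,0],[0,-150,-20],0.55],
    [[-17.6,0,-0.2],[0,-190,20],0.55],
    [[-17.6,0,-0.2],[0,-190,28],0.55],
    [[-17.6,0,-0.2],[0,-190,28],0.55],
    [[-17.6,0,-0.2],[0,-190,28],0.55],
    [[-17.6,0,-0.2],[0,-190,28],0.55],
  ],
)

```text
time: 18.6
ee_pos: [455.0, 1.7, 214.2]
tcp_rot: [0.229, 0.668, 0.67, 0.227]
wrist_force: [1.9, 1.9, 0.8]
width: 0.55
```

```bash
python3 - <<'E'
from h import *
B=CH+[-13,0,155];R=lean(38)
go(B+R.apply([0,0,15]),R)
wrist("w6",[B,B+[0,42,0],B-[0,42,0],CH+[69,0,193]])
from rig import capture
c=capture("scene")["pixels"][125:295,145:415,::-1]
w=cv2.imread("pics/w6.png")
cv2.imwrite("pics/w6b.png",np.hstack([cv2.resize(w,(480,300)),cv2.resize(c,(320,202))[:, :,:] if 0 else cv2.copyMakeBorder(cv2.resize(c,(320,202)),0,98,0,0,cv2.BORDER_CONSTANT)]))
E
```

```text
t 18.60 turn [-0.4, 0.1, 0.2] shift [-0.4, -4.7, 86.0] at [455.    1.7 214.2] F [1.88 1.91 0.83] w 0.55
[303.1 218.1]
[302.8 153.2]
[303.4 276. ]
[430.1 208.5]
```

View pics/w6b.png

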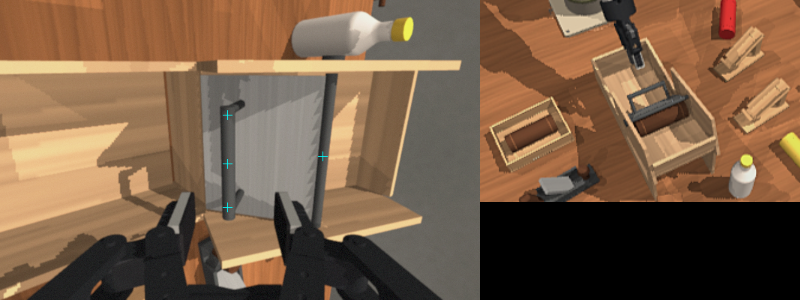

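In the wrist view the bar sits at (228,163) px on the predicted marks. The scene view shows the hollow blank lying across the ramp behind the shut flap. I'll pinch the bar.

Emit:
step_arm(
  increments=[
    [[-0.4,0,0.2],[0,-4.5,15],0.55],
    [[-0.4,0,0.2],[0,-4.5,40],0.55],
    [[-0.4,0,0.2],[0,-4.5,62],0.55],
    [[-0.4,0,0.2],[0,-4.5,78],0.55],
    [[-0.4,0,0.2],[0,-4.5,86],0.55],
    [[-0.4,0,0.2],[0,-4.5,88],0.55],
    [[-0.4,0,0.2],[0,-4.5,88],0.4],
    [[-0.4,0,0.2],[0,-4.5,88],0.25],
    [[-0.4,0,0.2],[0,-4.5,88],0.1],
    [[-0.4,0,0.2],[0,-4.5,88],0.05],
    [[-0.4,0,0.2],[0,-4.5,88],0.05],
    [[-0.4,0,0.2],[0,-4.5,88],0.05],
  ],
  force=70,
)

```text
time: 19.9
ee_pos: [504.4, 1.6, 141.3]
tcp_rot: [0.23, 0.669, 0.669, 0.229]
wrist_force: [1.0, 0.4, 7.7]
width: 0.111
```

```bash
cat > arc.py <<'E'
from h import *
# rows for swinging from th0 to th1 around hinge, tool turning frac*dtheta about its x (opening turns tool body towards... keeps lean)
def arc(ths,th0):
    s,p,R=pose(); H=CH+[69,0,193]
    f=lambda t:90*np.array([-np.cos(np.radians(24.9)-t),0,-np.sin(np.radians(24.9)-t)])
    for t in ths: print(round(t,2),R.inv().apply(f(t)-f(th0)).round(1).tolist())
    print("bar est",(p-R.apply([0,0,17])-H).round(1),"expected",f(th0).round(1),s["wrist_force"].round(1),s["width"],s["time"])
E
python3 -c "
from arc import *
arc(np.arange(.05,.96,.05),0)"
```

```text
0.05 [-0.0, 1.1, -4.4]
0.1 [-0.0, 2.5, -8.7]
0.15 [-0.0, 4.0, -12.9]
0.2 [-0.0, 5.8, -17.0]
0.25 [-0.1, 7.7, -21.1]
0.3 [-0.1, 9.9, -25.0]
0.35 [-0.1, 12.3, -28.8]
0.4 [-0.1, 14.8, -32.6]
0.45 [-0.1, 17.5, -36.1]
0.5 [-0.1, 20.4, -39.6]
0.55 [-0.1, 23.5, -42.9]
0.6 [-0.1, 26.7, -46.0]
0.65 [-0.1, 30.1, -48.9]
0.7 [-0.1, 33.7, -51.7]
0.75 [-0.2, 37.3, -54.3]
0.8 [-0.2, 41.1, -56.8]
0.85 [-0.2, 45.0, -59.0]
0.9 [-0.2, 49.0, -61.0]
0.95 [-0.2, 53.1, -62.9]
bar est [-82.5   0.6 -38.3] expected [-81.6   0.  -37.9] [1.  0.4 7.7] 0.1106787665056932 19.9
```

Pinched. I'll raise the flap at about 0.5 rad/s.

Emit:
step_arm(
  increments=[
    [[0,0,0],[0,0.5,-2.2],0.05],
    [[0,0,0],[0,1.1,-4.4],0.05],
    [[0,0,0],[0,2.5,-8.7],0.05],
    [[0,0,0],[0,4,-12.9],0.05],
    [[0,0,0],[0,5.8,-17],0.05],
    [[0,0,0],[0,7.7,-21.1],0.05],
    [[0,0,0],[0,9.9,-25],0.05],
    [[0,0,0],[0,12.3,-28.8],0.05],
    [[0,0,0],[0,14.8,-32.6],0.05],
    [[0,0,0],[0,17.5,-36.1],0.05],
    [[0,0,0],[0,20.4,-39.6],0.05],
    [[0,0,0],[0,20.4,-39.6],0.05],
  ],
)

```text
time: 21.1
ee_pos: [495.4, 1.5, 183.9]
tcp_rot: [0.23, 0.669, 0.669, 0.228]
wrist_force: [16.1, -0.4, -9.0]
width: 0.11
```

```bash
python3 -c "
from arc import *
arc(np.arange(.55,1.01,.05),.5)"
```

```text
0.55 [-0.0, 3.1, -3.3]
0.6 [-0.0, 6.3, -6.4]
0.65 [-0.0, 9.7, -9.4]
0.7 [-0.0, 13.2, -12.2]
0.75 [-0.0, 16.9, -14.8]
0.8 [-0.0, 20.6, -17.3]
0.85 [-0.0, 24.5, -19.5]
0.9 [-0.1, 28.5, -21.5]
0.95 [-0.1, 32.7, -23.4]
1.0 [-0.1, 36.8, -25.0]
bar est [-91.5   0.5   4.3] expected [-89.8   0.    5.9] [16.1 -0.4 -9. ] 0.1098942463666556 21.1
```

Emit:
step_arm(
  increments=[
    [[0,0,0],[0,4.1,-2.7],0.05],
    [[0,0,0],[0,7.3,-5.8],0.05],
    [[0,0,0],[0,10.7,-8.8],0.05],
    [[0,0,0],[0,14.2,-11.6],0.05],
    [[0,0,0],[0,17.9,-14.2],0.05],
    [[0,0,0],[0,21.6,-16.7],0.05],
    [[0,0,0],[0,25.5,-18.9],0.05],
    [[0,0,0],[0,29.5,-20.9],0.05],
    [[0,0,0],[0,33.7,-22.8],0.05],
    [[0,0,0],[0,33.7,-22.8],0.05],
    [[0,0,0],[0,33.7,-22.8],0.05],
    [[0,0,0],[0,33.7,-22.8],0.05],
  ],
)

```text
time: 22.3
ee_pos: [501.4, 1.5, 214.7]
tcp_rot: [0.223, 0.671, 0.671, 0.222]
wrist_force: [-33.7, 2.0, -0.5]
width: 0.113
```

```bash
python3 -c "
from arc import *
arc(np.arange(.9,-.01,-.05),.95)
from rig import capture
a=capture('scene')['pixels'][110:280,160:400,::-1]; b=capture('top')['pixels'][115:285,300:500,::-1]
cv2.imwrite('pics/o1.png',cv2.resize(np.hstack([a,b]),None,fx=1.8,fy=1.8,interpolation=cv2.INTER_CUBIC))"
```

```text
0.9 [0.0, -4.1, 1.9]
0.85 [0.0, -8.0, 4.0]
0.8 [0.0, -11.9, 6.4]
0.75 [0.0, -15.6, 8.9]
0.7 [0.0, -19.2, 11.5]
0.65 [0.0, -22.7, 14.4]
0.6 [0.0, -26.0, 17.4]
0.55 [0.0, -29.2, 20.6]
0.5 [0.0, -32.2, 24.0]
0.45 [0.1, -35.0, 27.5]
0.4 [0.1, -37.7, 31.1]
0.35 [0.1, -40.2, 34.9]
0.3 [0.1, -42.4, 38.8]
0.25 [0.1, -44.5, 42.8]
0.2 [0.1, -46.4, 46.9]
0.15 [0.1, -48.1, 51.0]
0.1 [0.1, -49.5, 55.3]
0.05 [0.1, -50.8, 59.6]
-0.0 [0.1, -51.8, 64.0]
bar est [-85.3   0.6  35.4] expected [-78.3   0.   44.4] [-33.7   2.   -0.5] 0.11260022902727199 22.3
```

View pics/o1.png

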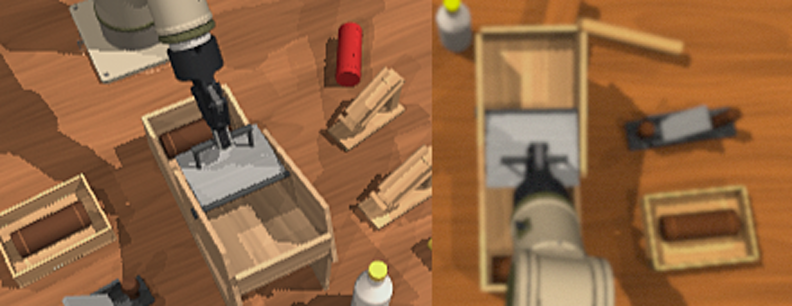

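The blank rolled out and now lies in the scrap box, in the scene view at about (185,140) px, with the flap held open. The sideways force is high at 34 N, so I'll check the joints before easing shut.

```bash
python3 -c "
from arc import *
s=pose()[0]; print(s['q'].round(3),s['wrist_torque'].round(2)); arc([.8,.75],.85)"
```

```text
[ 0.522 -0.376 -0.552  2.301 -0.306  0.536  0.15 ] [0.29 6.74 0.36]
0.8 [0.0, -3.9, 2.3]
0.75 [0.0, -7.6, 4.8]
bar est [-85.3   0.6  35.4] expected [-82.3   0.   36.3] [-33.    2.9  -1.8] 0.11118276465730013 22.4
```

Emit:
step_arm(
  increments=[
    [[0,0,0],[0,-1.2,-0.9],0.05],
    [[0,0,0],[0,-2.4,-1.8],0.05],
    [[0,0,0],[0,-2.4,-1.8],0.05],
  ],
)

```text
time: 22.7
ee_pos: [502.5, 1.6, 218.8]
tcp_rot: [0.227, 0.67, 0.67, 0.226]
wrist_force: [0.8, 0.1, -15.5]
width: 0.108
```

```bash
python3 -c "
from arc import *
s=pose()[0]; print(s['q'].round(3),s['wrist_torque'].round(2)); arc(np.arange(.8,.3,-.04),.84)"
```

```text
[ 0.517 -0.383 -0.547  2.302 -0.311  0.531  0.154] [0.05 2.63 0.16]
0.8 [0.0, -3.1, 1.8]
0.76 [0.0, -6.1, 3.8]
0.72 [0.0, -9.1, 5.9]
0.68 [0.0, -11.9, 8.1]
0.64 [0.0, -14.7, 10.4]
0.6 [0.0, -17.4, 12.8]
0.56 [0.0, -19.9, 15.3]
0.52 [0.0, -22.4, 17.9]
0.48 [0.0, -24.8, 20.6]
0.44 [0.0, -27.0, 23.4]
0.4 [0.0, -29.2, 26.3]
0.36 [0.1, -31.2, 29.3]
0.32 [0.1, -33.1, 32.3]
bar est [-84.3   0.6  39.3] expected [-82.7   0.   35.5] [  0.8   0.1 -15.5] 0.1078739409363836 22.7
```

Force is back to a plain 15 N downward. Easing the flap shut at about 0.4 rad/s.

Emit:
step_arm(
  increments=[
    [[0,0,0],[0,-1.5,0.9],0.05],
    [[0,0,0],[0,-3.1,1.8],0.05],
    [[0,0,0],[0,-6.1,3.8],0.05],
    [[0,0,0],[0,-9.1,5.9],0.05],
    [[0,0,0],[0,-11.9,8.1],0.05],
    [[0,0,0],[0,-14.7,10.4],0.05],
    [[0,0,0],[0,-17.4,12.8],0.05],
    [[0,0,0],[0,-19.9,15.3],0.05],
    [[0,0,0],[0,-22.4,17.9],0.05],
    [[0,0,0],[0,-22.4,17.9],0.05],
  ],
)

```text
time: 23.7
ee_pos: [495.8, 1.5, 191.7]
tcp_rot: [0.227, 0.67, 0.67, 0.226]
wrist_force: [-18.0, 1.7, -1.9]
width: 0.11
```

```bash
cat > arc2.py <<'E'
from h import *
def arc2(d,step=.04,n=12):
    s,p,R=pose(); v=p-R.apply([0,0,d])-(CH+[69,0,193]); th=np.arctan2(v[2],-v[0])+np.radians(24.9)
    f=lambda t:90*np.array([-np.cos(np.radians(24.9)-t),0,-np.sin(np.radians(24.9)-t)])
    print("bar",v.round(1),"r",np.hypot(v[0],v[2]).round(1),"th",th.round(3),"F",s["wrist_force"].round(1),"t",s["time"],"w",s["width"])
    for k in range(1,n+1): print(round(th-k*step,2),R.inv().apply(f(th-k*step)-f(th)).round(1).tolist())
E
python3 -c "
from arc2 import *
arc2(14.5)"
```

```text
bar [-89.5   0.5  10.2] r 90.1 th 0.548 F [-18.    1.7  -1.9] t 23.7 w 0.11038670596463267
0.51 [0.0, -2.4, 2.6]
0.47 [0.0, -4.8, 5.4]
0.43 [0.0, -7.0, 8.2]
0.39 [0.0, -9.1, 11.1]
0.35 [0.0, -11.1, 14.1]
0.31 [0.0, -13.0, 17.2]
0.27 [0.0, -14.7, 20.4]
0.23 [0.1, -16.3, 23.6]
0.19 [0.1, -17.8, 26.9]
0.15 [0.1, -19.2, 30.2]
0.11 [0.1, -20.4, 33.6]
0.07 [0.1, -21.5, 37.0]
```

Emit:
step_arm(
  increments=[
    [[0,0,0],[0,-2.1,0.6],0.05],
    [[0,0,0],[0,-3.3,1.9],0.05],
    [[0,0,0],[0,-5.7,4.7],0.05],
    [[0,0,0],[0,-7.9,7.5],0.05],
    [[0,0,0],[0,-10,10.4],0.05],
    [[0,0,0],[0,-12,13.4],0.05],
    [[0,0,0],[0,-13.9,16.5],0.05],
    [[0,0,0],[0,-15.6,19.7],0.05],
    [[0,0,0],[0,-17.2,22.9],0.05],
    [[0,0,0],[0,-18.7,26.2],0.05],
    [[0,0,0],[0,-18.7,26.2],0.05],
  ],
)

```text
time: 24.8
ee_pos: [498.0, 1.5, 160.5]
tcp_rot: [0.228, 0.67, 0.67, 0.227]
wrist_force: [-11.9, 2.5, -2.8]
width: 0.11
```

```bash
python3 -c "
from arc2 import *
arc2(14.5,.03,8)"
```

```text
bar [-87.4   0.5 -21. ] r 89.9 th 0.198 F [-11.9   2.5  -2.8] t 24.8 w 0.1095486286170053
0.17 [0.0, -1.1, 2.5]
0.14 [0.0, -2.0, 5.0]
0.11 [0.0, -3.0, 7.5]
0.08 [0.0, -3.8, 10.1]
0.05 [0.0, -4.5, 12.7]
0.02 [0.0, -5.2, 15.3]
-0.01 [0.0, -5.8, 17.9]
-0.04 [0.0, -6.3, 20.6]
```

Emit:
step_arm(
  increments=[
    [[0,0,0],[0,-1.2,0.5],0.05],
    [[0,0,0],[0,-1.7,2],0.05],
    [[0,0,0],[0,-2.6,4.5],0.05],
    [[0,0,0],[0,-3.6,7],0.05],
    [[0,0,0],[0,-4.4,9.6],0.05],
    [[0,0,0],[0,-5.1,12.2],0.05],
    [[0,0,0],[0,-5.8,14.8],0.05],
    [[0,0,0],[0,-6.1,16],0.05],
    [[0,0,0],[0,-6.1,16],0.05],
    [[0,0,0],[0,-6.1,16],0.05],
  ],
)

```text
time: 25.8
ee_pos: [503.1, 1.5, 144.5]
tcp_rot: [0.228, 0.67, 0.669, 0.227]
wrist_force: [-8.1, 2.4, -5.8]
width: 0.115
```

```bash
python3 -c "
from arc2 import *
arc2(14.5,.02,4)"
```

```text
bar [-82.2   0.6 -37. ] r 90.2 th 0.011 F [-8.1  2.4 -5.8] t 25.8 w 0.11503159051617329
-0.01 [0.0, -0.4, 1.8]
-0.03 [0.0, -0.8, 3.5]
-0.05 [0.0, -1.1, 5.3]
-0.07 [0.0, -1.4, 7.1]
```

Emit:
step_arm(
  increments=[
    [[0,0,0],[0,-0.2,0.9],0.05],
    [[0,0,0],[0,-0.4,1.8],0.05],
    [[0,0,0],[0,-0.4,1.8],0.05],
  ],
)

```text
time: 26.1
ee_pos: [503.8, 1.5, 142.7]
tcp_rot: [0.228, 0.67, 0.67, 0.227]
wrist_force: [-8.7, 2.1, -5.3]
width: 0.112
```

Emit:
step_arm(
  increments=[
    [[0,0,0],[0,-0.2,0.8],0.05],
    [[0,0,0],[0,-0.3,1.5],0.05],
    [[0,0,0],[0,-0.3,1.5],0.05],
  ],
)

```text
time: 26.4
ee_pos: [504.5, 1.6, 141.4]
tcp_rot: [0.228, 0.67, 0.67, 0.227]
wrist_force: [-10.4, 1.7, -4.7]
width: 0.113
```

Emit:
step_arm(
  increments=[
    [[0,0,0],[0,-0.2,0.8],0.05],
    [[0,0,0],[0,-0.3,1.5],0.05],
    [[0,0,0],[0,-0.3,1.5],0.05],
  ],
)

```text
time: 26.7
ee_pos: [505.1, 1.6, 140.0]
tcp_rot: [0.228, 0.67, 0.67, 0.227]
wrist_force: [-10.8, 1.9, -4.4]
width: 0.108
```

Emit:
step_arm(
  increments=[
    [[0,0,0],[0,-0.2,0.8],0.05],
    [[0,0,0],[0,-0.3,1.5],0.05],
    [[0,0,0],[0,-0.3,1.5],0.05],
  ],
)

```text
time: 27.0
ee_pos: [505.7, 1.6, 138.6]
tcp_rot: [0.228, 0.67, 0.67, 0.227]
wrist_force: [-14.6, 2.4, 0.9]
width: 0.111
```

Emit:
step_arm(
  increments=[
    [[0,0,0],[0,-0.4,0.5],0.05],
    [[0,0,0],[0,-0.8,1],0.05],
    [[0,0,0],[0,-0.8,1],0.05],
  ],
)

```text
time: 27.3
ee_pos: [506.0, 1.6, 138.1]
tcp_rot: [0.228, 0.669, 0.67, 0.227]
wrist_force: [-27.2, 3.0, 14.1]
width: 0.113
```

```bash
python3 -c "
from arc2 import *
avg(3)
from rig import capture
im=capture('wrist')['pixels'][:,:,::-1]; cv2.imwrite('pics/shut.png',im)
print(pose()[1])
a=cv2.imread('pics/w5.png')
"
```

```text
F mean [-26.54   2.98  13.89] sd [0.5  0.04 0.4 ]
[506.02123413   1.55359174 138.16825255]
```

The flap is on its stop: the reaction rises stiffly. I'll relax the push, open the fingers slowly and retreat along the tool axis.

Emit:
step_arm(
  increments=[
    [[0,0,0],[0,-0.5,-0.6],0.05],
    [[0,0,0],[0,-0.5,-0.6],0.05],
    [[0,0,0],[0,-0.5,-0.6],0.15],
    [[0,0,0],[0,-0.5,-0.6],0.2],
    [[0,0,0],[0,-0.5,-0.6],0.3],
    [[0,0,0],[0,-0.5,-0.6],0.4],
    [[0,0,0],[0,-0.5,-0.6],0.45],
    [[0,0,0],[0,-0.5,-0.6],0.45],
  ],
  force=30,
)

```text
time: 28.3
ee_pos: [506.4, 1.3, 138.7]
tcp_rot: [0.229, 0.669, 0.669, 0.228]
wrist_force: [-1.1, -0.0, -0.7]
width: 0.453
```

Emit:
step_arm(
  increments=[
    [[0,0,0],[0,0,-5],0.45],
    [[0,0,0],[0,0,-15],0.45],
    [[0,0,0],[0,0,-30],0.45],
    [[0,0,0],[0,0,-50],0.45],
    [[0,0,0],[0,0,-80],0.45],
    [[0,0,0],[0,0,-115],0.5],
    [[0,0,0],[0,0,-150],0.5],
    [[0,0,0],[0,0,-150],0.5],
    [[0,0,0],[0,0,-150],0.5],
  ],
)

```text
time: 29.2
ee_pos: [456.8, 12.5, 212.3]
tcp_rot: [0.222, 0.673, 0.672, 0.215]
wrist_force: [-0.6, -0.3, 0.5]
width: 0.497
```

```bash
python3 -c "
from h import *
from rig import capture
B=CH+[-13,0,155]
s=wrist('w7',[B,B+[0,42,0],B-[0,42,0]]); print(s['time'],s['wrist_force'],s['ee_pos'])
a=cv2.resize(cv2.imread('pics/w7.png'),(384,240)); c=capture('scene')['pixels'][110:320,140:440,::-1]; c=cv2.resize(c,(416,291)); 
cv2.imwrite('pics/fin.png',np.hstack([cv2.copyMakeBorder(a,0,51,0,0,cv2.BORDER_CONSTANT),c]))"
```

```text
[305.8 234.5]
[305.4 171. ]
[306.1 291. ]
29.2 [-0.63695771 -0.29674767  0.47284561] [456.79893017  12.53288679 212.28168978]
```

View pics/fin.png

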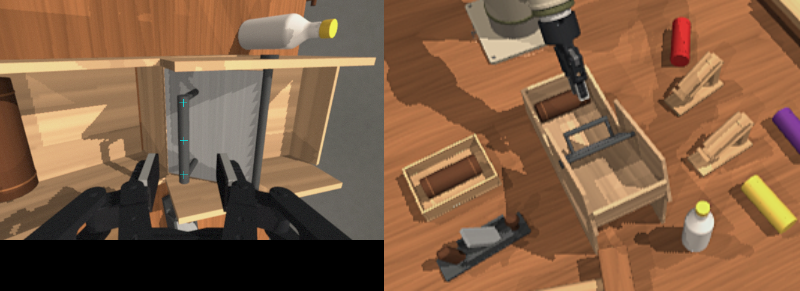

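```bash
python3 -c "
from rig import observe,sign_off
s=observe(); print(s['q'].round(2),s['qd'].round(3),s['wrist_force'].round(2),s['time'])
if abs(s['qd']).max()<.05: print(sign_off())"
```

```text
[ 0.43 -0.5  -0.5   2.38 -0.3   0.6   0.1 ] [ 0.01   0.003  0.003 -0.001 -0.004  0.     0.006] [ 0.54 -0.48 -0.53] 29.3
the job is handed in; nothing more can be done
None
```

The job is done and handed in at 29.3 s of the 72 s allowed; no verdict came back, so what follows is from my own readings and pictures.

- **Weighing:** blank_a, the nearer one, weighed about 3.1 N lifted, so it is the solid one. blank_b weighed about 1.4 N, so it is the hollow one.
- **Placing:** The solid blank lies in the tray along its length. The hollow one was laid across the ramp behind the shut flap and released.
- **Flap:** I raised it by its bar to about 0.85 rad and held it there until the blank was in the scrap box. I eased it shut at roughly 0.4 rad/s onto its stop and then let go.

**Last pictures:** The solid blank is in the tray, the hollow one is in the scrap box, and the bar is where it was before the lift, so the flap is shut. The plane and the glue bottle show no movement. The mallet is only partly in the last picture, and I never went near it. The wrist force was about 0 and the arm was at rest.

**What did not go cleanly:**
- **Lift:** With the flap open, the arm fell about 0.1 rad short of the 0.95 rad I commanded. The sideways force on the bar reached about 34 N before I eased it; the force had also reached about 30 N by the last reading as I pressed the flap onto its stop.
- **Final retreat:** The arm stopped short at the edge of its reach. Joint 2 reads -0.50, rounded, and its limit is -0.5. I did not check it more finely than that.

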